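# Pop the lantern's battery tray and trap it

### The arm

A 6-joint arm with a two-finger parallel gripper is mounted at the origin on the work surface. World frame = base frame: x ahead of the robot, y to its left, z up, the work surface at z = 0. Lengths are in m, angles in rad, forces in N, time in s.
With the tool pointing down it reaches from about 0.35 to 0.875 m from the base axis. Payload 4.2 kg.
Tool frame: the origin (TCP) lies at the very end of the fingers, on their centre line; the grasp point (between the pads) lies 19 mm behind it (r.tcp_to_grasp is the distance from the TCP to the grasp point, in m); x points along the fingers, y is the direction in which the jaws open and shut, and the axes are right-handed (so a half turn about x gives the same grasp; the last joint's range is limited). The gripper opens to 85 mm and grips with 20 to 120 N. Pads are 22 mm wide; open, the fingers measure 114 mm over their backs; the gripper's body (76 mm by 85 mm) begins 54 mm behind the grasp point. The pads swing forward as they close: fully open they stand 13 mm farther back than shut.
Start: joints at [0.259, 0.385, 0.008, 0, -1.194, -0.259], TCP at [0.625, 0, 0.231] pointing down, gripper open.
Joint ranges: [-3.14, 3.14], [-1.21, 2.06], [-1.07, 1.41], [-3.16, 2.05], [-2.99, -0.16], [-3.1, 3.1]. Speed limits (rad/s): [2.79, 2.79, 3.14, 3.14, 3.14, 3.14].

### API

Orientations are given as a rotation vector (axis times angle).
In Python, from workcell import r gives the robot as it stands. The module is installed in compiled form; this text tells all that it offers.
- The arm moves only by the tool drive_tool, never from a script. Its argument "deltas" is a list of rows, each an object with "translation": the shift along the tool's x, y, z in units of 0.8 m (1.0 is 0.8 m), a list of three; "twist": the turn, a rotation vector about the tool's x, y, z in units of pi/4 rad (1.0 is pi/4 rad), a list of three. A call has 1 to 5 rows; each row is the pose to reach, as a shift and turn from the pose commanded when the call began, along the tool's axes at that moment; what a row does not reach only later rows make up. A row lasts 1/8 s, in which the tool goes at most 62.5 mm and 10.7 degrees, less where a joint would pass 70% of its speed; a pose out of reach is approached as far as the arm can. A call with a number of a shift or a turn outside -1 to 1 is refused whole. A call with a gripper value outside its range is refused whole. "hand" is the finger opening in mm, from 0 to 85.4, set as the call begins (left out, the last holds). The fingers move at their own pace and stop on an object; "grip_force" is the grip in N (left out, the last holds). Time passes only in rows, so rows that repeat a pose let the fingers close. It gives the time, the measured TCP pose, the force and the opening at its end, in the units of the state.
- r.observe(): the state, without advancing time (a new reading comes with each control period).
- r.camera(name): name is "scene" or "side" or "wrist"; returns the picture (480x640x3 uint8, red, green, blue); there is no depth.
- r.get_calibration(name): a dict with "fx", "fy", "cx", "cy" (pixels), "view" (4x4, takes a point from world to camera coordinates). Camera axes: x right, y down, z forward; pixel columns grow to the right and rows downward; lengths in m; the calibration is good to about 2 mm. A picture is of the moment at which its call begins: read the wrist's pose just before it. get_calibration takes no time and is no camera call; for the wrist camera it gives the pose at the moment of the call.
- r.job_done(): hands the job in, once; it reports no verdict.
Trained networks look in the newest picture that a camera, given by its name, has taken for a name from the list of things; names that differ only in an ending like _2 or _b are one class to them, and where a whole thing is asked for, a point or a joint stands for the part that bears it (a point fixed in the world has none). Each returns a list of dicts, best first, with "score" (0 to 1); they miss things now and then, are a little off and sometimes report something else, mostly with a low value. They report only what shows in the picture. A call takes as long as a camera call.
- r.boxes_of(camera, target): "xy" ([column, row] in pixels, amid what is visible of it).
The state is a dict: "time": time; "q": joint angles; "qd": joint speeds; "tau": joint torques, N m; "tool_pos": TCP position; "ee_rot": TCP orientation; "wrist_force": force on the tool from outside, world axes, zero at the start; "moment": the same for the moment, N m; "finger_gap": finger opening in m.
Only numpy, scipy, OpenCV 4.12 (cv2) and the standard library are available. Lean on these libraries where they do the work, as an engineer would, in place of code of your own. Each camera call takes 0.05 s, during which the arm holds its last target. There are 200 camera calls.

### The job

The grey lantern's battery tray has a worn stop and shoots right out when released. With one fingertip press the eject button on the lantern's base all the way down, with the other finger waiting in front of the tray so that the tray runs out against it and is trapped before it is half way out. Finish while holding: the button still down and the popped tray resting against the other finger, nothing pinched, forced or lifted, and the things around the lantern left where they stand.

Things in the scene. Friction and masses are not known exactly. Their poses are not given: they have to be found in the camera images.
- lantern: Grey plastic lantern, fixed on an 18 mm thick white board on the table. Origin: centre of the base's underside, on the board's top; z up. Base box 120 (x) by 230 (y) by 40 mm high. On its top at y = +60 mm stands the lamp tower, 76 mm across, top 168 mm above the board (wire bail to 193). The battery tray is at y = -55 mm, comes out to lantern -x; 70 mm either side of that line is free.
- tray (a joint): How far the battery tray is out, in m: 0 = latched shut, 0.09 = all the way out; half way is 0.045. Slides out along lantern -x, pushed by a spring (2.7 N shut, 1.9 N half way) at about 0.2 m/s as soon as the eject button is down 5 mm; nothing but a finger stops it. It cannot be pulled out while latched.
- tray_lip (a point): Middle of the top edge of the tray's front face; moves with the tray. The tray's front is an upright grey plate 86 mm wide (lantern y), 6 mm thick, from 4 to 72 mm above the board, so it stands 32 mm higher than the base's top. Shut, its front face is at lantern x = -66 mm. The room in front of it is free.
- ejector (a joint): How far the eject button is pressed, in m: 0 = up, 0.008 = fully down. The spring takes 1.6 N to start and 4.8 N fully down, and brings the button up again when let go. The latch lets go at 0.005.
- button_top (a point): Centre of the eject button's top face; moves with it. Flat grey rectangular cap, 24 (lantern x) by 44 mm (y), on the base's top behind the tray's upright plate: centre at lantern x = -31, y = -55 mm, 35 mm behind the shut tray's front face. Top 52 mm above the board when up, 44 when down (plate top: 72), so fingertips on the button and before the plate, at one height, have the plate between them.
- glass: Steel drinking glass, 70 mm across, 110 mm high, loose, in front of the lamp tower; origin at the centre of its underside. Leave it.
- box: Small wooden box, 84 by 60 mm, 48 mm high, loose, beside the tray end of the lantern; origin at the centre of its underside. Leave it.
- saucer: White ceramic saucer, 120 mm across, 18 mm high, loose, beside the tower end of the lantern; origin at the centre of its underside. Leave it.
- soap_dish: Green plastic soap dish with a cake of soap, 85 by 120 mm, 27 mm high, loose, at the robot's right; origin at the centre of its underside. Leave it.
- oil_bottle: Amber bottle, 54 mm across, 150 mm high, loose, at the robot's left; origin at the centre of its underside. Leave it.
- jar: Glass jar with a lid, 66 mm across, 85 mm high, loose, at the robot's right; origin at the centre of its underside. Leave it.

How it is judged:
At the end, for the whole second after the job is handed in: The eject button is held down by a finger (more than 5.5 mm, over 1 N) while the tray, between 6 and 45 mm out and at rest, presses against a finger with more than 0.5 N (value of joint ejector above 0.0055 m and contact force between the fingers and ejector above 1 N and value of joint tray between 0.006 and 0.045 m and contact force between the fingers and tray above 0.5 N and velocity of joint tray below 0.01 m/s); the arm keeps its last pose, push and grip.
It fails at once if the tray runs out past half way (45 mm) (value of joint tray above 0.045 m).
It fails at once if the tray is squeezed or forced (over 30 N) (contact force between the fingers and tray above 30 N).
It fails at once if the eject button is forced (over 40 N) (contact force between the fingers and ejector above 40 N).
It fails at once if one of the things around the lantern is moved by more than 15 mm or lifted (distance of any of glass, box, saucer, soap_dish, oil_bottle, jar from where it was at the start of the episode above 0.015 m).
It also fails if it takes over 32 s, if anything falls off the work surface, if the arm or the gripper's body presses on something with over 40 N, if the wrist force passes 120 N, or if a joint passes its speed limit or range.

## Working session

There is one attempt and no reset: what is moved stays moved. The work goes in short steps, Python scripts to look and compute and a tool call to move; the robot and the scene stay as the last step left them, time stands still between calls to the robot, and variables do not carry over. Pictures are saved under pics/ and viewed, about 8 in all and at most 12, crops included, and the job is handed in when it is done.

Besides the shell and the picture viewer there is one more tool, called after "Call:" in YAML: its name, and indented under it one key for each argument. drive_tool: Moves the arm, as the interface text tells. Shifts and turns lie within -1 to 1; 1 stands for 0.8 m of shift or pi/4 rad of turn. Its arguments: {"type":"object","properties":{"deltas":{"type":"array"},"hand":{"type":"number"},"grip_force":{"type":"number"}},"required":["deltas"]}

```bash
mkdir -p pics; python3 - <<'E'
from workcell import r
import cv2,numpy as np
s=r.observe(); print({k:np.round(v,3).tolist() for k,v in s.items()})
ims=[]
for c in ["scene","side"]:
    im=r.camera(c); cv2.imwrite(f"pics/{c}0.png",im[:,:,::-1])
    K=r.get_calibration(c); print(c,K["fx"],K["cx"],K["cy"],np.round(K["view"],3).tolist())
    for t in ["button_top","tray_lip","lantern","tray","ejector","glass","box","saucer","jar","soap_dish","oil_bottle"]:
        print(t,[(np.round(d["xy"],0).tolist(),round(d["score"],2)) for d in r.boxes_of(c,t)[:2]])
E
```

```text
{'time': 0.0, 'q': [0.259, 0.386, 0.007, -0.001, -1.194, -0.259], 'qd': [0.002, 0.0, 0.001, -0.0, 0.0, 0.0], 'tau': [-0.001, -39.229, 18.84, 4.186, -0.005, 0.0], 'tool_pos': [0.624, 0.0, 0.23], 'ee_rot': [-1.208, 1.211, 1.211], 'wrist_force': [-0.101, -0.081, 0.072], 'moment': [-0.041, -0.043, 0.053], 'finger_gap': 0.085}
scene 493.98516361476857 315.2494377035635 239.4246210161099 [[0.269, 0.963, -0.008, -0.161], [0.724, -0.208, -0.658, -0.327], [-0.635, 0.171, -0.753, 1.803], [0.0, 0.0, 0.0, 1.0]]
button_top [([298.0, 250.0], 0.48), ([301.0, 258.0], 0.46)]
tray_lip [([297.0, 251.0], 0.69)]
lantern [([323.0, 268.0], 0.84)]
tray [([299.0, 248.0], 0.65)]
ejector []
glass [([336.0, 212.0], 0.55)]
box [([268.0, 289.0], 0.84), ([336.0, 213.0], 0.17)]
saucer [([335.0, 210.0], 0.69), ([381.0, 241.0], 0.64)]
jar [([164.0, 312.0], 0.61)]
soap_dish [([141.0, 270.0], 0.93)]
oil_bottle [([453.0, 201.0], 0.66)]
side 443.7530173136742 320.1440340056755 236.96132235687728 [[-0.82, -0.572, 0.008, 0.46], [-0.324, 0.452, -0.831, 0.254], [0.472, -0.684, -0.556, 0.96], [0.0, 0.0, 0.0, 1.0]]
button_top [([323.0, 236.0], 0.62)]
tray_lip [([333.0, 238.0], 0.79)]
lantern [([299.0, 243.0], 0.73)]
tray [([334.0, 241.0], 0.81), ([427.0, 199.0], 0.29)]
ejector []
glass [([332.0, 268.0], 0.77)]
box [([330.0, 214.0], 0.63)]
saucer [([270.0, 300.0], 0.58)]
jar [([371.0, 182.0], 0.7), ([270.0, 300.0], 0.54)]
soap_dish [([431.0, 200.0], 0.96), ([372.0, 179.0], 0.58)]
oil_bottle [([209.0, 372.0], 0.9)]
```

View pics/scene0.png

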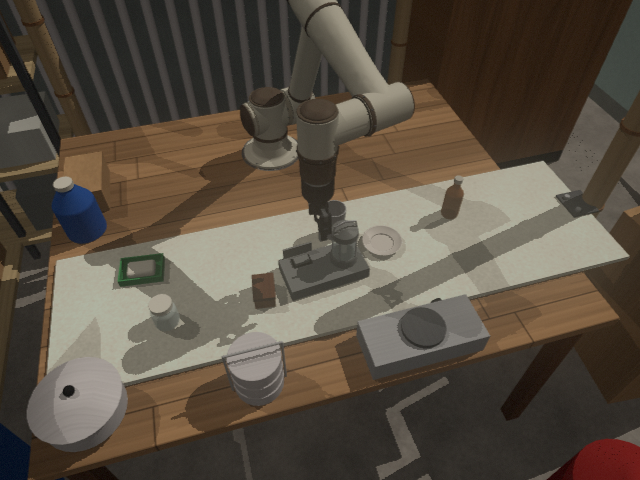

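View pics/side0.png

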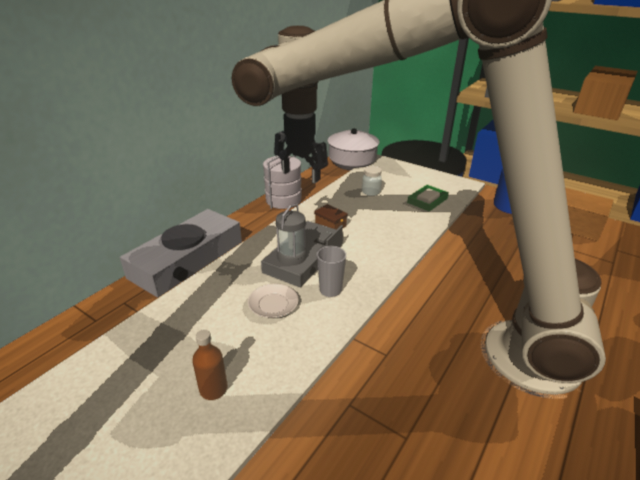

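The scene view shows the lantern with its tray plate at about (298,248), facing the robot. The glass is at (336,212), the box at (263,288) and the saucer at (381,241). The side view agrees. I'll take closer crops next.

```bash
python3 - <<'E'
from workcell import r
import cv2,numpy as np
im=cv2.imread("pics/scene0.png"); a=cv2.resize(im[190:310,240:400],None,fx=5,fy=5,interpolation=cv2.INTER_CUBIC)
cv2.imwrite("pics/c1.png",a)
w=r.camera("wrist"); cv2.imwrite("pics/w0.png",w[:,:,::-1])
K=r.get_calibration("wrist"); print(K["fx"],K["cx"],K["cy"],np.round(K["view"],3).tolist())
for t in ["button_top","tray_lip","lantern","tray","glass","box","saucer"]:
    print(t,[(np.round(d["xy"],0).tolist(),round(d["score"],2)) for d in r.boxes_of("wrist",t)[:2]])
E
```

```text
347.70618823247895 320.9843707372355 239.55975287279364 [[-1.0, -0.0, -0.001, 0.625], [-0.001, 0.963, 0.271, -0.034], [0.001, 0.271, -0.963, 0.378], [0.0, 0.0, 0.0, 1.0]]
button_top [([373.0, 180.0], 0.6)]
tray_lip [([417.0, 178.0], 0.64)]
lantern [([352.0, 241.0], 0.8)]
tray [([415.0, 175.0], 0.71), ([353.0, 238.0], 0.24)]
glass [([505.0, 317.0], 0.96)]
box [([310.0, 33.0], 0.88), ([420.0, 392.0], 0.7)]
saucer [([421.0, 392.0], 0.83)]
```

View pics/c1.png

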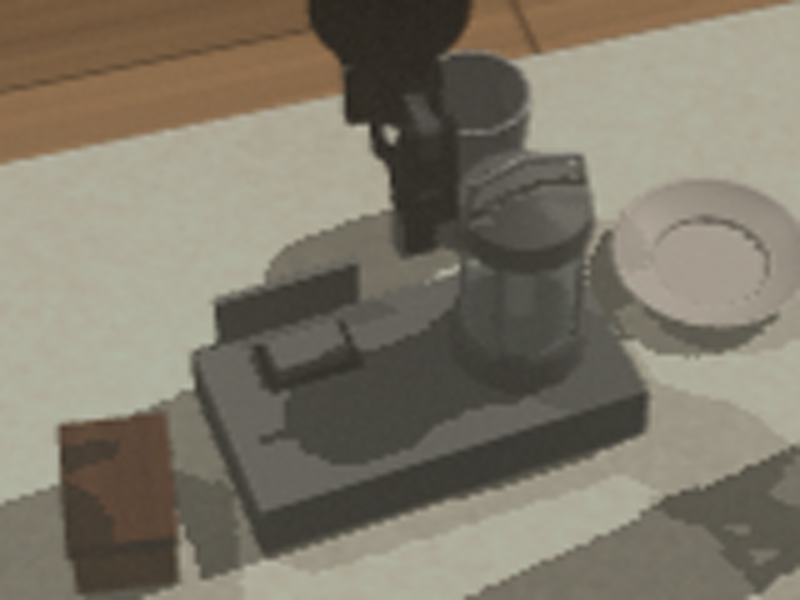

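View pics/w0.png

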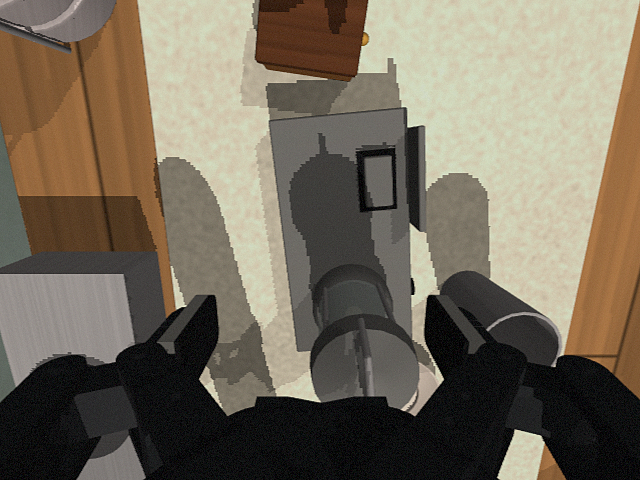

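The wrist view shows the base's top corners at (271,121), (406,108) and (300,351). The button is centred near (377,180), and the plate's top runs from (424,126) to (426,231). I'll fit the lantern's pose to these points.

```bash
cat > h.py <<'E'
from workcell import r
import numpy as np
from scipy.optimize import least_squares
def proj(K,P):
    c=np.c_[P,np.ones(len(P))]@np.array(K["view"]).T
    return np.c_[K["fx"]*c[:,0]/c[:,2]+K["cx"],K["fy"]*c[:,1]/c[:,2]+K["cy"]]
def world(p,L):
    L=np.asarray(L,float);c,s=np.cos(p[2]),np.sin(p[2])
    return np.c_[p[0]+c*L[:,0]-s*L[:,1],p[1]+s*L[:,0]+c*L[:,1],L[:,2]+.018]
def fit(K,L,px):
    f=least_squares(lambda p:(proj(K,world(p,L))-px).ravel(),[.65,-.05,0],loss="soft_l1")
    return f.x,(proj(K,world(f.x,L))-px)
def ground(K,uv,z):
    V=np.array(K["view"]);R=V[:3,:3];o=-R.T@V[:3,3]
    d=R.T@np.array([(uv[0]-K["cx"])/K["fx"],(uv[1]-K["cy"])/K["fy"],1]);return o+d*(z-o[2])/d[2]
E
python3 - <<'E'
from h import *
K=r.get_calibration("wrist")
L=[[.06,-.115,.04],[-.06,-.115,.04],[.06,.115,.04],[-.066,-.098,.072],[-.066,-.012,.072],[-.031,-.055,.052]]
p,e=fit(K,L,[[271,121],[406,108],[300,351],[424,126],[426,231],[377,180]])
print(p,e.round(1).tolist())
for n,l in dict(button=[-.031,-.055,.052],lip=[-.066,-.055,.072]).items():
    w=world(p,[l]);print(n,w.round(4)); [print(c,proj(r.get_calibration(c),w).round(0)) for c in("scene","side")]
for n,uv,z in(("glass",(505,317),.08),("box",(310,33),.066)): print(n,ground(K,uv,z).round(3))
for n,uv,z in(("glass",(336,212),.08),("box",(264,285),.05),("saucer",(381,241),.03)): print(n,ground(r.get_calibration("scene"),uv,z).round(3))
E
```

```text
[0.60036091 0.02191037 0.10154097] [[-4.7, 0.1], [0.1, -2.0], [-2.0, 2.7], [0.4, -1.6], [0.5, 0.5], [1.2, 1.8]]
button [[ 0.5751 -0.0359  0.07  ]]
scene [[300. 257.]]
side [[323. 235.]]
lip [[ 0.5403 -0.0395  0.09  ]]
scene [[296. 244.]]
side [[335. 232.]]
glass [0.453 0.088 0.08 ]
box [ 0.633 -0.152  0.066]
glass [0.443 0.109 0.08 ]
box [ 0.625 -0.152  0.05 ]
saucer [0.549 0.217 0.03 ]
```

Call:
drive_tool:
  deltas:
    - {"translation": [0.02,0.055,-0.025],"twist": [-0.065,0,0]}
    - {"translation": [0.0375,0.1075,-0.05],"twist": [-0.13,0,0]}
    - {"translation": [0.0375,0.1075,-0.05],"twist": [-0.13,0,0]}
    - {"translation": [0.0375,0.1075,-0.05],"twist": [-0.13,0,0]}
  hand: 58
  grip_force: 40

```text
time: 2.1
tool_pos: [0.5398, -0.0399, 0.2021]
ee_rot: [-1.285, 1.158, 1.282]
wrist_force: [1.0, -0.8, 0.5]
finger_gap: 0.0582
```

```bash
python3 - <<'E'
from h import *
import cv2
from scipy.spatial.transform import Rotation as R
s=r.observe();print(s["time"],s["tool_pos"].round(4) if hasattr(s["tool_pos"],"round") else s["tool_pos"],s["finger_gap"],s["wrist_force"]);M=R.from_rotvec(s["ee_rot"]).as_matrix();print(M.round(3))
w=r.camera("wrist");K=r.get_calibration("wrist");w=w[:,:,::-1].copy()
p=[.60036,.02191,.10154]
for q in proj(K,world(p,[[-.031,-.055,.052],[-.066,-.098,.072],[-.066,-.012,.072],[-.06,-.115,.04],[.06,-.115,.04]])): cv2.circle(w,tuple(int(v) for v in q),2,(0,0,255),-1);print(q.round())
cv2.imwrite("pics/w1.png",w)
E
```

```text
2.1 [ 0.5398 -0.0399  0.2021] 0.05816144737918716 [ 1.01890425 -0.79298438  0.46284168]
[[ 0.002 -0.995 -0.102]
 [ 0.    -0.102  0.995]
 [-1.    -0.002 -0.   ]]
[278. 231.]
[321. 180.]
[321. 290.]
[313. 154.]
[163. 154.]
```

View pics/w1.png

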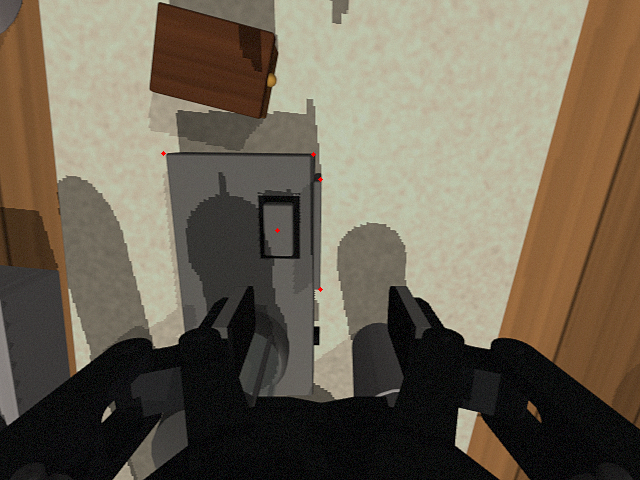

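The projected button point (278,231) is within about 2 px of the cap's middle, and the plate's front edge lies on the prediction at column 321. The finger gap straddles the plate, so I'll descend.

Call:
drive_tool:
  deltas:
    - {"translation": [0.06,0,0],"twist": [0,0,0]}
    - {"translation": [0.12,0,0],"twist": [0,0,0]}
    - {"translation": [0.14,0,0],"twist": [0,0,0]}
    - {"translation": [0.14,0,0],"twist": [0,0,0]}

```text
time: 2.65
tool_pos: [0.5395, -0.0397, 0.088]
ee_rot: [-1.284, 1.161, 1.286]
wrist_force: [0.6, -0.5, 0.6]
finger_gap: 0.0577
```

```bash
python3 - <<'E'
from h import *
import cv2
s=r.observe();print(s["time"],s["tool_pos"].round(4),s["finger_gap"],s["wrist_force"].round(2))
w=r.camera("wrist")[200:480,120:520,::-1];q=r.camera("side")[195:285,270:390,::-1]
f=lambda a,h:cv2.resize(a,(400,h))
cv2.imwrite("pics/w2.png",np.hstack([f(w,300),f(q,300)]))
E
```

```text
2.65 [ 0.5395 -0.0397  0.088 ] 0.057674141509637546 [ 0.61 -0.51  0.59]
```

View pics/w2.png

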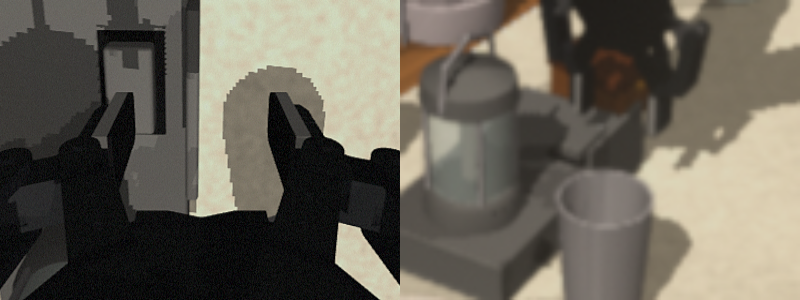

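The left finger is over the button cap and the plate stands in the gap, with the right finger free in front of it. Next I'll go down close to contact.

Call:
drive_tool:
  deltas:
    - {"translation": [0.015,0,0],"twist": [0,0,0]}
    - {"translation": [0.025,0,0],"twist": [0,0,0]}
    - {"translation": [0.025,0,0],"twist": [0,0,0]}

```text
time: 3.12
tool_pos: [0.5384, -0.0401, 0.0686]
ee_rot: [-1.283, 1.161, 1.285]
wrist_force: [0.5, -0.0, -0.3]
finger_gap: 0.0577
```

Call:
drive_tool:
  deltas:
    - {"translation": [0.0025,0,0],"twist": [0,0,0]}
    - {"translation": [0.0025,0,0],"twist": [0,0,0]}

```text
time: 3.38
tool_pos: [0.539, -0.04, 0.0674]
ee_rot: [-1.284, 1.159, 1.284]
wrist_force: [0.5, 0.1, 0.1]
finger_gap: 0.0577
```

Call:
drive_tool:
  deltas:
    - {"translation": [0.0025,0,0],"twist": [0,0,0]}
    - {"translation": [0.0025,0,0],"twist": [0,0,0]}

```text
time: 3.62
tool_pos: [0.5391, -0.0399, 0.0654]
ee_rot: [-1.284, 1.159, 1.284]
wrist_force: [-0.1, 0.1, -0.4]
finger_gap: 0.0579
```

Call:
drive_tool:
  deltas:
    - {"translation": [0.0025,0,0],"twist": [0,0,0]}
    - {"translation": [0.0025,0,0],"twist": [0,0,0]}

```text
time: 3.88
tool_pos: [0.5392, -0.04, 0.0635]
ee_rot: [-1.284, 1.159, 1.284]
wrist_force: [-0.2, 0.3, 3.5]
finger_gap: 0.0581
```

Call:
drive_tool:
  deltas:
    - {"translation": [0.0025,0,0],"twist": [0,0,0]}
    - {"translation": [0.0025,0,0],"twist": [0,0,0]}

```text
time: 4.12
tool_pos: [0.5392, -0.04, 0.0614]
ee_rot: [-1.284, 1.159, 1.284]
wrist_force: [-1.8, 0.9, 4.1]
finger_gap: 0.0581
```

Call:
drive_tool:
  deltas:
    - {"translation": [0.0025,0,0],"twist": [0,0,0]}
    - {"translation": [0.0025,0,0],"twist": [0,0,0]}

```text
time: 4.38
tool_pos: [0.5391, -0.04, 0.0592]
ee_rot: [-1.284, 1.159, 1.284]
wrist_force: [0.2, 0.7, 3.5]
finger_gap: 0.0581
```

Call:
drive_tool:
  deltas:
    - {"translation": [0.002,0,0],"twist": [0,0,0]}
    - {"translation": [0.002,0,0],"twist": [0,0,0]}
    - {"translation": [0.002,0,0],"twist": [0,0,0]}

```text
time: 4.75
tool_pos: [0.5391, -0.04, 0.0578]
ee_rot: [-1.284, 1.159, 1.284]
wrist_force: [-0.6, 0.4, 4.8]
finger_gap: 0.0583
```

```bash
python3 - <<'E'
from h import *
import cv2
for i in range(4):
    w=r.camera("wrist");s=r.observe();print(s["time"],s["tool_pos"].round(4),s["finger_gap"],s["wrist_force"].round(2))
w=w[100:480,80:560,::-1];q=r.camera("side")[195:285,270:390,::-1]
f=lambda a:cv2.resize(a,(400,310))
cv2.imwrite("pics/w3.png",np.hstack([f(w),f(q)]))
E
```

```text
4.8 [ 0.5391 -0.04    0.0578] 0.057986282528029745 [-1.25 -0.29  5.51]
4.85 [ 0.5391 -0.04    0.0578] 0.05800526396605286 [-1.38 -0.2   5.06]
4.9 [ 0.5391 -0.0399  0.0578] 0.05837317767420333 [-1.23  0.8   4.25]
4.95 [ 0.5391 -0.04    0.0578] 0.057801539658554106 [-0.99  0.63  5.85]
```

View pics/w3.png

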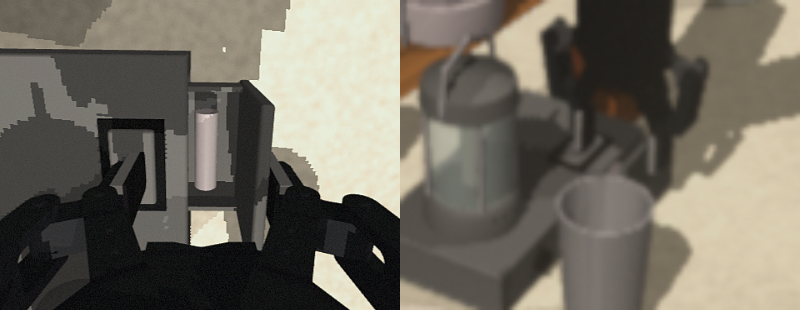

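The tray has popped, with the battery showing, and it rests against the right finger about 30 mm out. The left finger is on the button. I'll press about 1 mm further for margin.

Call:
drive_tool:
  deltas:
    - {"translation": [0.0013,0,0],"twist": [0,0,0]}
    - {"translation": [0.0013,0,0],"twist": [0,0,0]}
    - {"translation": [0.0013,0,0],"twist": [0,0,0]}

```text
time: 5.38
tool_pos: [0.5392, -0.04, 0.0573]
ee_rot: [-1.285, 1.159, 1.284]
wrist_force: [-2.5, -0.2, 8.4]
finger_gap: 0.0582
```

```bash
python3 - <<'E'
from h import *
F=[]
for i in range(8): r.camera("side");s=r.observe();F.append(s["wrist_force"])
print(np.mean(F,0).round(2),s["tool_pos"].round(4),s["finger_gap"])
for t in["glass","box","saucer","oil_bottle"]:print(t,[np.round(d["xy"]).tolist() for d in r.boxes_of("side",t)[:1]])
r.job_done()
E
```

```text
[-2.48  0.5   8.28] [ 0.5392 -0.04    0.0573] 0.058208539711645677
glass [[332.0, 270.0]]
box []
saucer [[270.0, 301.0]]
oil_bottle [[210.0, 370.0]]
the job is handed in; nothing more can be done
```

I pressed the lantern's eject button all the way down with one finger, and the tray popped out against the other finger and stayed there. I handed the job in at about 6 s, with the arm holding that pose; it reported no verdict.

- **Approach:** I found the lantern's pose from the wrist picture and set the jaws 58 mm apart along its x axis. I lowered them over the tray's plate in steps of about 2 mm.
- **Button:** The last millimetre of travel raised the upward force to 8.3 N, with almost no further movement. That points to the button's hard stop, well under the 40 N limit.
- **Tray:** The wrist picture showed it out and resting against the front finger, at about 30 mm by finger geometry rather than a direct measurement. The steady sideways force of 2.5 N roughly matches the tray spring.
- **Surroundings:** In the side view, the glass, saucer and oil bottle were detected within about 2 px of where they started.
- **Not checked:** The box was not detected in the last side picture, probably because the gripper hid it, so its position was not confirmed. The arm stayed well clear of it. I did not re-check the jar and soap dish, which stand well away from the lantern.

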